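Scrape the feeding slab and open the safety-capped cleaner

ROBOT

A 6-joint arm with a two-finger parallel gripper is mounted at the origin on the work surface. World frame = base frame: x ahead of the robot, y to its left, z up, the work surface at z = 0. Lengths are in m, angles in degrees, forces in N, time in s.
With the tool pointing down it reaches from about 0.4 to 0.825 m from the base axis. Payload 7 kg.
Tool frame: the origin (TCP) lies on the front face of the gripper's body, between the roots of the fingers; the fingertips stand 66 mm ahead of it and the grasp point (between the pads) lies 47 mm ahead of it; z points along the fingers, y is the line along which they close (so a half turn about z gives the same grasp; the last joint's range is limited). The gripper opens to 88 mm and grips with 3 to 60 N. Pads are 19 mm wide; open, the fingers measure 130 mm over their backs; the gripper's body (78 mm by 193 mm) begins 47 mm behind the grasp point.
Start: joints at [-47.492, 20.546, 0.682, 0, -70.136, -16.507], TCP at [0.296, -0.607, 0.292] pointing down, gripper open.
Joint ranges: [-176.03, 176.03], [-82.01, 121.73], [-58.28, 71.71], [-173.87, 95.51], [-174.79, -0.11], [-173.66, 173.66]. Speed limits (degrees/s): [136.94, 136.94, 172.46, 180, 180, 180].

INTERFACE

Orientations are given as [roll, pitch, yaw] about the fixed x, y, z axes, in that order (R = Rz(yaw) Ry(pitch) Rx(roll)).
In Python, from plant import ctrl gives the robot as it stands.
- The arm moves only by the tool send_rows, never from a script. Its argument "deltas" is a list of rows, each a list of 2 entries, a list of its own where there are three numbers: the shift along the tool's x, y, z each as a share of 800 mm, from -1 to 1, then the turn about the tool's z as a share of 90 degrees, from -1 to 1. A call has exactly 5 rows; each row is the pose to reach, as a shift and turn from the pose commanded when the call began, along the tool's axes at that moment; what a row does not reach only later rows make up. A row lasts 1/12 s, in which the tool goes at most 41.7 mm and 7.16 degrees, less where a joint would pass 70% of its speed; a pose out of reach is approached as far as the arm can. A call with a number of a shift or a turn outside -1 to 1 is refused whole. A call with a gripper value outside its range is refused whole. "gripper" is the opening, from 0 (shut) to 1 (fully open), set as the call begins (left out, the last holds). The fingers move at their own pace and stop on an object; the grip force is fixed at half the most. Time passes only in rows, so rows that repeat a pose let the fingers close, or fill a call up. It gives the time, the measured TCP pose, the force, the opening and the grip force at its end, in the units of the state.
- ctrl.get_obs(): the state, without advancing time (a new reading comes with each control period).
- ctrl.snapshot(name): name is "scene" or "top" or "wrist"; returns a dict with "color" (384x512x3 uint8, red, green, blue), "vertical_fov" (degrees; the focal length in pixels is half the picture's height over the tangent of half this angle, whatever the lens; pixels are square), "cx", "cy" (the principal point, pixels), "rvec" (rotation vector, rad) and "tvec" (3), from world to camera coordinates, as OpenCV has them. Camera axes: x right, y down, z forward; pixel columns grow to the right and rows downward; lengths in m; the calibration is good to about 2 mm. The wrist camera is an equidistant fisheye: a pixel r from the principal point sees the ray r / f radians off the axis. A picture is of the moment at which its call begins. There is no depth.
- ctrl.close_job(): hands the job in; it is judged then, once.
Trained networks look in a picture, given as the dict that the camera call returned (one of the last four; its "shot" number tells which), for a name from the list of things; names that differ only in an ending like _2 or _b are one class to them, and where a whole thing is asked for, a point or a joint stands for the part that bears it (a point fixed in the world has none). Each returns a list of dicts, best first, with "conf" (0 to 1); they miss things now and then, are a little off and sometimes report something else, mostly with a low value. They report only what shows in the picture. A call takes as long as a camera call.
- ctrl.boxes_of(picture, thing): "xy" ([column, row] as shares, 0 to 1, of the picture: columns of its width, rows of its height, amid what is visible of it).
- ctrl.cut_out(picture, thing): "pixels" (384x512 bool, what is visible of it) and "xy" ([column, row] as shares, 0 to 1, of the picture: columns of its width, rows of its height, amid what is visible of it).
The state is a dict: "clock": time; "joint_pos": joint angles; "qvel": joint speeds; "tau": joint torques, N m; "tool_pos": TCP position; "orientation": TCP orientation; "force": force on the tool from outside, world axes, zero at the start; "moment": the same for the moment, N m; "opening": finger opening in m; "gripper_force": force on a finger pad.
Only numpy, scipy, OpenCV 4.12 (cv2) and the standard library are available. Lean on these libraries where they do the work, as an engineer would, in place of code of your own. Each camera call takes 0.05 s, during which the arm holds its last target. There are 200 camera calls.

TASK

Get the guinea pigs' feeding slab ready for washing: with the scraper block held in the gripper, push the three loose clay chips off the slab into the metal trough at its side (do not touch the chips with the fingers), then stand the scraper block upright on the shelf again and let go of it. Then open the cleaner, the squat bottle in the steel holder: first press its push-and-turn cap well down against the spring and only then, keeping it pressed, twist it counter-clockwise until it is free, and lift it straight up. Finish while still holding the cap level about 6 cm above the bottle, do not put it down, and leave the scoop, the nail clipper and the slim bottle with the ordinary cap where they are.

Things in the scene. Friction and masses are not known exactly. Their poses are not given: they have to be found in the camera images.
- stand: Fixed feeding stand. White ceramic slab, 220 mm (own x) by 160 mm (own y), no rims, flat top 35 mm above the shelf. Origin: under the slab's centre, at shelf height, z up. A metal trough lies along the slab's own +y edge; chips pushed over that edge drop into it.
- trough (a point): Middle of the trough's floor: own y = +125 mm of the stand. Shallow aluminium trough, open on top, fixed to the stand: own y 80 to 170 mm and own x -120 to 120 mm of the stand, floor 4 mm and walls 22 mm above the shelf.
- chip1: Loose chip of baked gnawing clay on the slab, about 24 x 18 x 11 mm, 11 g, lying flat with any yaw. Origin at its centre.
- chip2: Loose chip of baked gnawing clay on the slab, about 22 x 19 x 12 mm, 11 g, lying flat with any yaw. Origin at its centre.
- chip3: Loose chip of baked gnawing clay on the slab, about 25 x 16 x 12 mm, 11 g, lying flat with any yaw. Origin at its centre.
- scraper: Pale wooden scraper block, about 120 g, upright on the shelf. Foot 130 mm long (own x), 30 mm thick (own y), 24 mm tall, flat underside; on it a grip rib 90 mm long (own x), 18 mm thick (own y), 24 to 56 mm above the underside. Origin: centre of the underside, z up. Pinch the rib from above across its 18 mm; sweep with the long side of the foot leading.
- bottle: Cleaner bottle, squat, white, 80 mm across, fixed in a 100 mm square steel holder on the shelf (it can neither move nor turn). Origin: centre of the underside at shelf height, z up the bottle's axis. Its mouth is 133 mm up. Own x is the line of the cap's grip bar when the cap is locked.
- cap: Loose push-and-turn cap, 50 g, 54 mm across, 29 mm tall, ribbed, with a grip bar on top. Origin: centre of the underside, z up, 118 mm above the shelf when locked on the bottle. Unpressed it turns only some 6 degrees; forcing it on does not count. A spring in the neck pushes it up with about 4 N, plus 0.8 N per mm pressed; it bottoms 9 mm down. The cap's own x starts along the bottle's own x.
- cap_bar (a point): Middle of the cap's grip bar, 43 mm above the cap's underside. The bar is 48 mm long (cap's own x), 16 mm thick (own y), its foot 29 and its top 57 mm above the underside. To open: press the cap 5.5 mm or more (7 is good, about 10 N) before turning, keep it pressed and turn it 60 degrees (52 to 66) counter-clockwise seen from above; a stop ends the turn near 70. Then it lifts straight off.
- bottle_mouth (a point): Centre of the bottle's mouth, 133 mm above the shelf, on the bottle's axis (hidden inside the cap at first).
- scoop: Aluminium pellet scoop, about 165 mm long and 55 mm wide, lying on the shelf; origin under its pan. Bystander.
- clipper: Small plastic nail clipper, 60 mm long, flat on the shelf. Bystander.
- plain_bottle: Slim bottle with an ordinary small round cap, 52 mm across, 130 mm tall, standing loose on the shelf. Bystander, not the cleaner.

How it is judged (in metres and radians):
On the way, in this order (a step that is already met when the one before it is completed fails the run):
1. all three chips lie in the trough, the scraper block being held in the gripper (y of chip1 in the frame of stand between 0.08 and 0.17 m and x of chip1 in the frame of stand between -0.12 and 0.12 m and z of each of chip1, chip2, chip3 in the frame of stand below 0.033 m and y of chip2 in the frame of stand between 0.08 and 0.17 m and x of chip2 in the frame of stand between -0.12 and 0.12 m and y of chip3 in the frame of stand between 0.08 and 0.17 m and x of chip3 in the frame of stand between -0.12 and 0.12 m and contact force between the fingers and scraper above 0.5 N), for 0.1 s.
2. the scraper block stands upright on the shelf, let go (height (world z) of scraper below 0.006 m and angle between scraper's own z axis and vertical below 0.12 rad and contact force between the fingers and scraper below 0.1 N), for 0.2 s.
3. the cap is pressed down at least 4 mm on the bottle, not yet turned (within 17 degrees) (z of cap in the frame of bottle below 0.114 m and angle between the x axis of cap and the x axis of bottle, either way round below 0.3 rad and contact force between the fingers and cap above 0.5 N), for 0.05 s.
4. the cap is turned more than 45 degrees while still on the neck (angle between the x axis of cap and the x axis of bottle, either way round above 0.79 rad and z of cap in the frame of bottle below 0.124 m), for 0.05 s.
At the end, for the whole second after the job is handed in: The cap is held in the fingers, still and level (within 14 degrees), its underside 30 to 130 mm above the bottle's mouth and within 35 mm sideways of the bottle's axis, not touching the bottle; all three chips lie in the trough; the scraper block stands upright on the shelf, released (all of step 2 and z of cap in the frame of bottle_mouth between 0.03 and 0.13 m and horizontal distance between cap and bottle below 0.035 m and angle between cap's own z axis and vertical below 0.25 rad and contact force between the fingers and cap above 1 N and contact force between cap and bottle below 0.1 N and linear speed of cap below 0.03 m/s and y of chip1 in the frame of stand between 0.08 and 0.17 m and x of chip1 in the frame of stand between -0.12 and 0.12 m and z of each of chip1, chip2, chip3 in the frame of stand below 0.033 m and y of chip2 in the frame of stand between 0.08 and 0.17 m and x of chip2 in the frame of stand between -0.12 and 0.12 m and y of chip3 in the frame of stand between 0.08 and 0.17 m and x of chip3 in the frame of stand between -0.12 and 0.12 m); the arm keeps its last pose, push and grip.
It fails at once if the fingers touch a chip (contact force between the fingers and chip1 above 0.5 N or contact force between the fingers and chip2 above 0.5 N or contact force between the fingers and chip3 above 0.5 N).
It fails at once if a bystander is moved more than 30 mm (distance of any of scoop, clipper, plain_bottle from where it was at the start of the episode above 0.03 m).
It also fails if it takes over 61 s, if anything falls off the work surface, if the arm or the gripper's body presses on something with over 40 N, if the wrist force passes 120 N, or if a joint passes its speed limit or range.

## Working session

There is one attempt and no reset: what is moved stays moved. The work goes in short steps, Python scripts to look and compute and a tool call to move; the robot and the scene stay as the last step left them, time stands still between calls to the robot, and variables do not carry over. Pictures are saved under pics/ and viewed, at most 10 in all, crops included, and the job is handed in when it is done.

Besides the shell and the picture viewer there is one more tool, called after "Emit:" as name(argument=value, ...) on one line, values as JSON. send_rows: Moves the arm, as the interface text tells. Shift numbers are shares of 800 mm and turn numbers shares of 90 degrees, none past 1 either way. Its arguments: {"type":"object","properties":{"deltas":{"type":"array","items":{"type":"array"}},"gripper":{"type":"number"}},"required":["deltas"]}

```bash
ls; mkdir -p pics
cat > h.py <<'E'
import numpy as np, cv2
from plant import ctrl
from scipy.spatial.transform import Rotation as R
def ray(p,u,v):
    f=192/np.tan(np.radians(p["vertical_fov"])/2)
    x,y=(u-p["cx"]),(v-p["cy"])
    if p.get("fish"):
        r=np.hypot(x,y); t=r/f; d=np.array([x/r*np.sin(t),y/r*np.sin(t),np.cos(t)])
    else: d=np.array([x/f,y/f,1.])
    M=cv2.Rodrigues(np.array(p["rvec"],float))[0]
    return -M.T@np.array(p["tvec"],float).ravel(), M.T@d
def atz(p,u,v,z):
    c,d=ray(p,u,v); return (c+d*(z-c[2])/d[2])
def shot(n):
    p=ctrl.snapshot(n); p["fish"]=(n=="wrist"); return p
def save(p,name,crop=None,s=1):
    im=p["color"][:,:,::-1]
    if crop: im=im[crop[1]:crop[3],crop[0]:crop[2]]
    cv2.imwrite("pics/"+name,cv2.resize(im,None,fx=s,fy=s,interpolation=cv2.INTER_CUBIC))
def proj(p,X):
    M=cv2.Rodrigues(np.array(p["rvec"],float))[0]; c=M@np.array(X,float)+np.array(p["tvec"],float).ravel()
    f=192/np.tan(np.radians(p["vertical_fov"])/2)
    if p["fish"]:
        r=np.hypot(c[0],c[1]); t=np.arctan2(r,c[2]); return p["cx"]+f*t*c[0]/r,p["cy"]+f*t*c[1]/r
    return p["cx"]+f*c[0]/c[2],p["cy"]+f*c[1]/c[2]
E
python3 - <<'E'
from h import *
ps={n:shot(n) for n in("top","scene","wrist")}
for n,p in ps.items():
    c,d=ray(p,p["cx"]+.01,p["cy"]); print(n,p["vertical_fov"],c.round(3),d.round(3),p["cx"],p["cy"])
im=np.vstack([np.hstack([ps["top"]["color"]]),])
save(ps["top"],"top.png",s=1.5); 
cv2.imwrite("pics/sw.png",cv2.resize(np.hstack([ps["scene"]["color"],ps["wrist"]["color"]])[:,:,::-1],(800,300)))
zs=dict(stand=.035,trough=.01,chip1=.041,chip2=.041,chip3=.041,scraper=.05,bottle=.1,cap=.14,cap_bar=.175,scoop=.01,clipper=.01,plain_bottle=.13)
for t,z in zs.items():
    for n in("top",):
        for b in ctrl.cut_out(ps[n],t)[:3]:
            u,v=b["xy"][0]*512,b["xy"][1]*384
            m=b["pixels"].astype(np.uint8); r=cv2.minAreaRect(cv2.findNonZero(m))
            print(t,n,round(b["conf"],2),round(u),round(v),atz(ps[n],u,v,z)[:2].round(3),[np.round(x,1) for x in r])
print(ctrl.get_obs())
E
```

```text
pics
top 46.14869812773375 [0.396 0.019 1.219] [ 0.113  0.011 -0.994] 258.88844586298524 188.24502967811753
scene 55.27480704353342 [0.868 0.481 0.819] [-0.379 -0.496 -0.781] 255.66218753684925 190.99701781134002
wrist 65.70646984690485 [ 0.227 -0.641  0.384] [ 0.251  0.124 -0.96 ] 255.02228111481483 183.26989029154618
stand top 0.88 182 184 [0.542 0.236] [array([185.4, 184.3]), array([90.9, 95. ]), np.float64(84.5)]
trough top 0.68 183 185 [0.544 0.238] [array([186.2, 185. ]), array([90.7, 94.5]), np.float64(85.8)]
trough top 0.48 411 183 [ 0.547 -0.377] [array([411.5, 180.5]), array([23., 25.]), np.float64(90.0)]
chip1 top 0.48 191 182 [0.549 0.21 ] [array([191., 182.]), array([6., 8.]), np.float64(90.0)]
chip2 top 0.48 191 182 [0.549 0.21 ] [array([191., 182.]), array([6., 8.]), np.float64(90.0)]
chip3 top 0.48 191 182 [0.549 0.21 ] [array([191., 182.]), array([6., 8.]), np.float64(90.0)]
scraper top 0.92 293 212 [ 0.467 -0.055] [array([294.5, 209.7]), array([11.8, 49.2]), np.float64(13.0)]
bottle top 0.78 390 190 [ 0.518 -0.296] [array([397.3, 186.4]), array([38.7, 40.2]), np.flo
[... 594 characters left out ...]
9.]), np.float64(90.0)]
{'clock': 0.75, 'joint_pos': array([-4.74923101e+01,  2.05447027e+01,  6.80708323e-01, -1.10273106e-03,
       -7.01348200e+01, -1.65056364e+01]), 'qvel': array([ 0.04012437, -0.02187473,  0.00343012,  0.06458938,  0.08438572,
       -0.03429642]), 'tau': array([ 2.99307350e-03, -5.82228684e+01,  2.93271267e+01,  7.00146899e+00,
        1.26922497e-02,  6.95449629e-06]), 'tool_pos': array([ 0.29588144, -0.60666091,  0.29216698]), 'orientation': array([-1.79999158e+02,  1.33124301e-03, -1.53998321e+02]), 'force': array([-0.53597824,  0.35067855,  0.51242044]), 'moment': array([-0.02547086, -0.01507373,  0.07981105]), 'gripper_force': 0.0, 'opening': 0.0874425576669317}
```

View pics/top.png

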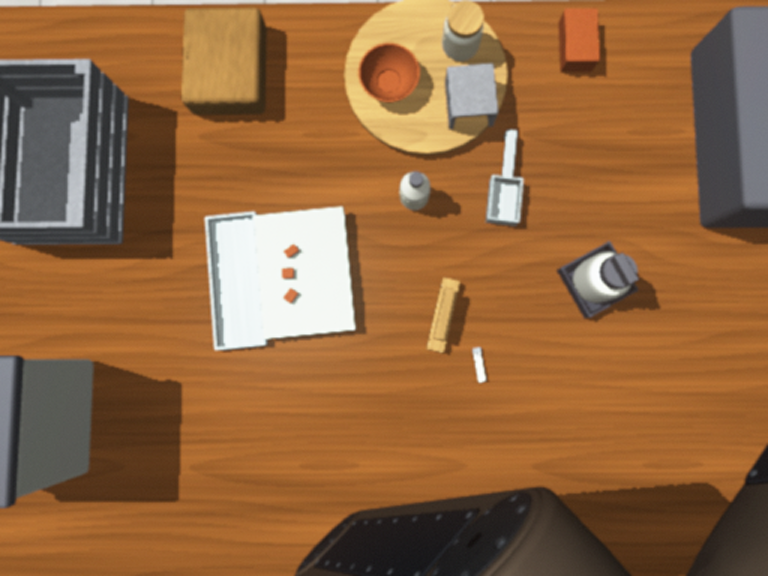

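View pics/sw.png

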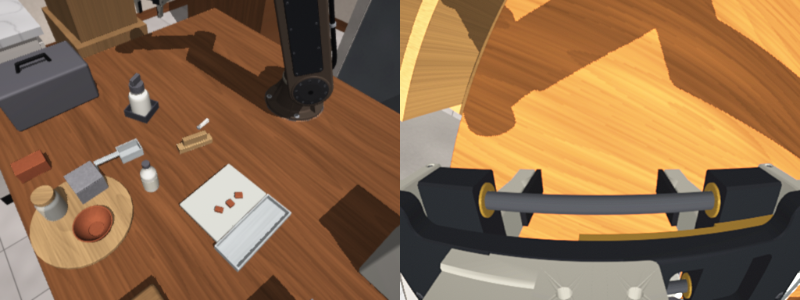

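```bash
cat >> h.py <<'E'
from scipy.optimize import minimize
def box(x,y,z0,z1): return np.array([[a,b,c] for a in(-x,x) for b in(-y,y) for c in(z0,z1)])
def sil(p,boxes,q,shape=(384,512),S=4):
    m=np.zeros((384*S,512*S),np.uint8)
    Rz=R.from_euler('z',q[2]).as_matrix()
    for b in boxes:
        P=np.array([proj(p,Rz@v+[q[0],q[1],0]) for v in b])
        cv2.fillConvexPoly(m,cv2.convexHull(((P+.5)*S-.5).round().astype(np.int32)),1)
    return m
def fit(views,boxes,q0,S=4):
    ms=[(p,cv2.resize(m.astype(np.float32),None,fx=S,fy=S,interpolation=cv2.INTER_LINEAR)) for p,m in views]
    def cost(q):
        c=0
        for p,m in ms:
            s=sil(p,boxes,q,S=S); c+=np.abs(s-m).sum()/m.sum()
        return c
    best=minimize(cost,q0,method="Nelder-Mead",options=dict(initial_simplex=[np.array(q0)+d for d in([0,0,0],[.012,0,0],[0,.012,0],[0,0,.15])],xatol=1e-4,fatol=1e-4))
    return best.x,best.fun
SCR=[box(.065,.015,0,.024),box(.045,.009,.024,.056)]
E
python3 - <<'E'
from h import *
p=shot("top"); s=shot("scene")
a=[atz(p,(u+.5)/1.5-.5,(v+.5)/1.5-.5,z) for u,v,z in((343,207,.035),(355,330,.035),(217,349,.022),(206,215,.022))]
print(np.round(a,4), np.linalg.norm(a[0]-a[1]))
ax=a[0]-a[1]; yaw=np.arctan2(ax[1],ax[0]); ex=np.array([np.cos(yaw),np.sin(yaw)]); ey=np.array([-ex[1],ex[0]])
c=(a[0]+a[1])[:2]/2+.08*ey; print("stand yaw",np.degrees(yaw),c, "check trough",[((q[:2]-c)@ex,(q[:2]-c)@ey) for q in a])
for u,v in((291,251),(288,273),(291,296)):
    q=atz(p,(u+.5)/1.5-.5,(v+.5)/1.5-.5,.041)[:2]; print(q,(q-c)@ex,(q-c)@ey)
mt=ctrl.cut_out(p,"scraper"); msx=ctrl.cut_out(s,"scraper")
print([b["conf"] for b in mt+msx])
for v in ([(p,mt[0]["pixels"])],[(s,msx[0]["pixels"])],[(p,mt[0]["pixels"]),(s,msx[0]["pixels"])]):
    print(fit(v,SCR,[.467,-.055,-.2]))
save(p,"capcrop.png",(370,140,450,230),6)
E
```

```text
[[0.6673 0.1133 0.035 ]
 [0.4478 0.0914 0.035 ]
 [0.4158 0.3362 0.022 ]
 [0.657  0.3622 0.022 ]] 0.22059806191656864
stand yaw 5.70415119778818 [0.54960563 0.18196974] check trough [(np.float64(0.11029903095828433), np.float64(-0.07999999999999997)), (np.float64(-0.1102990309582843), np.float64(-0.07999999999999999)), (np.float64(-0.11781464389303162), np.float64(0.16672457704367183)), (np.float64(0.12481578648669195), np.float64(0.16866112139150674))]
[0.58728481 0.20442484] 0.03972446046034454 0.018598903348628903
[0.54814531 0.20920821] 0.0012541953564746838 0.027248738249677818
[0.5074831  0.20339808] -0.03978415917347702 0.025508867616212356
[0.84, 0.87]
(array([ 0.47495238, -0.06226561, -0.22930557]), np.float64(0.09807604551315308))
(array([ 0.47252693, -0.06703777, -0.24272316]), np.float64(0.07850351184606552))
(array([ 0.47496104, -0.0633729 , -0.24393351]), np.float64(0.26417529582977295))
```

View pics/capcrop.png

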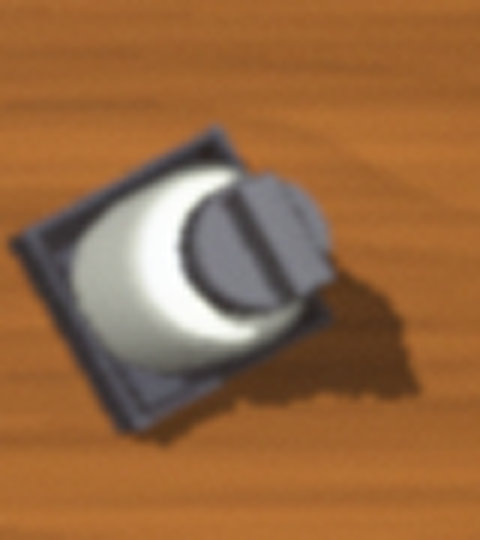

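Emit:
send_rows(deltas=[[[-0.033,0.034,0],0],[[-0.066,0.068,0],0],[[-0.1,0.103,0],0],[[-0.133,0.137,0],0],[[-0.166,0.171,0],0]], gripper=0.7)

```text
clock: 1.37
tool_pos: [0.3554, -0.4239, 0.2922]
orientation: [-180.0, 0.0, -154.0]
force: [1.7, 0.2, -0.5]
opening: 0.063
gripper_force: 0.0
```

Emit:
send_rows(deltas=[[[-0.033,0.034,0],0],[[-0.066,0.068,0],0],[[-0.1,0.103,0],0],[[-0.133,0.137,0],0],[[-0.166,0.171,0],0]])

```text
clock: 1.78
tool_pos: [0.4148, -0.2426, 0.2925]
orientation: [-180.0, 0.0, -154.0]
force: [0.6, -0.2, -0.1]
opening: 0.0614
gripper_force: 0.0
```

Emit:
send_rows(deltas=[[[-0.033,0.034,0.01],0.07],[[-0.066,0.068,0.02],0.15],[[-0.1,0.103,0.03],0.23],[[-0.133,0.137,0.04],0.31],[[-0.166,0.171,0.0525],0.39]])

```text
clock: 2.2
tool_pos: [0.4704, -0.0744, 0.254]
orientation: [180.0, 0.1, 174.8]
force: [1.7, 0.3, -0.3]
opening: 0.0612
gripper_force: 0.0
```

Run:
```python
from h import *
p=shot("wrist"); p=shot("wrist")
o=ctrl.get_obs(); print(o["tool_pos"].round(4),o["orientation"].round(2))
b=ctrl.cut_out(p,"scraper"); print([(x["conf"],x["xy"],x["pixels"].sum()) for x in b])
q=fit([(p,b[0]["pixels"])],SCR,[.474,-.064,-.236],S=2); print(q,np.degrees(q[0][2]))
im=p["color"].copy(); s=cv2.resize(sil(p,SCR,q[0],S=1),(512,384)); 
for m,c in((s,(255,0,0)),(b[0]["pixels"].astype(np.uint8),(0,255,0))):
    cv2.drawContours(im,cv2.findContours(m,0,2)[0],-1,c,1)
p["color"]=im; save(p,"w1.png",s=1.5)
```

```text
[ 0.471  -0.0725  0.2526] [ 1.7998e+02 -3.0000e-02  1.7491e+02]
[]Traceback (most recent call last):
  File "<stdin>", line 5, in <module>
IndexError: list index out of range
```

Run:
```python
from h import *
p=shot("wrist")
b=ctrl.cut_out(p,"scraper"); print([(x["conf"],x["xy"],x["pixels"].sum()) for x in b])
im=p["color"].copy(); s=sil(p,SCR,[.474,-.064,-.236],S=1)
cv2.drawContours(im,cv2.findContours(s,0,2)[0],-1,(255,0,0),1)
p["color"]=im; save(p,"w1.png",s=1.5)
```

```text
[(0.59, [0.5199, 0.4232], np.int64(2917))]
```

View pics/w1.png

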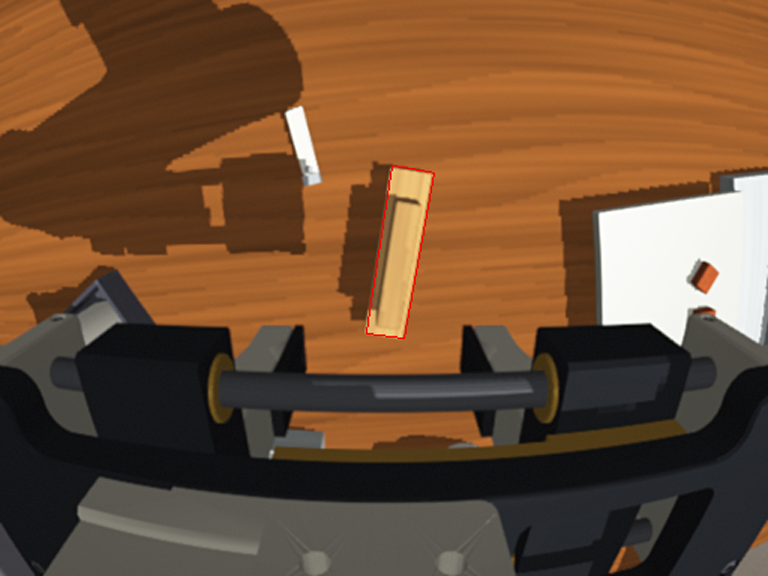

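Emit:
send_rows(deltas=[[[-0.001,0.005,0.03],0.05],[[-0.003,0.011,0.06],0.0935],[[-0.003,0.011,0.09],0.0935],[[-0.003,0.011,0.12],0.0935],[[-0.003,0.011,0.12],0.0935]])

```text
clock: 2.87
tool_pos: [0.4706, -0.0691, 0.1541]
orientation: [-179.9, -0.3, 166.6]
force: [-0.4, -0.5, -1.1]
opening: 0.0615
gripper_force: 0.0
```

Run:
```python
from h import *
p=shot("wrist")
o=ctrl.get_obs(); print(o["tool_pos"].round(4),o["orientation"].round(2))
```

```text
[ 0.4717 -0.0689  0.1563] [-179.89   -0.22  166.61]
```

Emit:
send_rows(deltas=[[[-0.002,0.0065,0.02],0],[[-0.002,0.0065,0.04],0],[[-0.002,0.0065,0.06],0],[[-0.002,0.0065,0.08],0],[[-0.002,0.0065,0.08],0]])

```text
clock: 3.33
tool_pos: [0.4756, -0.0636, 0.093]
orientation: [-180.0, -0.1, 166.6]
force: [-0.4, 0.5, -0.8]
opening: 0.0613
gripper_force: 0.0
```

Emit:
send_rows(deltas=[[[0,0,0],0],[[0,0,0],0],[[0,0,0],0],[[0,0,0],0],[[0,0,0],0]])

```text
clock: 3.75
tool_pos: [0.4764, -0.0628, 0.0944]
orientation: [180.0, 0.1, 166.7]
force: [0.1, -0.0, -0.1]
opening: 0.0611
gripper_force: 0.0
```

Emit:
send_rows(deltas=[[[0,0,0],0],[[0,0,0],0],[[0,0,0],0],[[0,0,0],0],[[0,0,0],0]], gripper=0)

```text
clock: 4.17
tool_pos: [0.4759, -0.0629, 0.0935]
orientation: [-180.0, -0.0, 166.7]
force: [-0.1, -0.2, -0.4]
opening: 0.0336
gripper_force: 0.0
```

Emit:
send_rows(deltas=[[[0,0,0],0],[[0,0,0],0],[[0,0,0],0],[[0,0,0],0],[[0,0,0],0]])

```text
clock: 4.58
tool_pos: [0.4758, -0.0629, 0.0934]
orientation: [-180.0, -0.0, 166.7]
force: [-0.1, 0.6, -1.9]
opening: 0.0182
gripper_force: 30.0
```

Emit:
send_rows(deltas=[[[0,0,-0.02],0],[[0,0,-0.04],0],[[0,0,-0.06],0],[[0,0,-0.08],0],[[0,0,-0.08],0]])

```text
clock: 5.0
tool_pos: [0.4774, -0.0626, 0.1603]
orientation: [179.9, 0.2, 166.7]
force: [0.8, 0.4, -1.8]
opening: 0.0178
gripper_force: 30.0
```

Emit:
send_rows(deltas=[[[0,0,0],0],[[0,0,0],0],[[0,0,0],0],[[0,0,0],0],[[0,0,0],0]])

```text
clock: 5.42
tool_pos: [0.4756, -0.0629, 0.1569]
orientation: [-180.0, -0.1, 166.7]
force: [-0.4, 0.3, -2.4]
opening: 0.0179
gripper_force: 30.0
```

Emit:
send_rows(deltas=[[[-0.004,0.033,0],0],[[-0.009,0.066,0],0],[[-0.013,0.098,0],0],[[-0.018,0.131,0],0],[[-0.022,0.163,0],0]])

```text
clock: 5.83
tool_pos: [0.5235, 0.0611, 0.1572]
orientation: [-180.0, -0.0, 166.7]
force: [0.8, -0.0, -2.0]
opening: 0.0178
gripper_force: 30.0
```

Emit:
send_rows(deltas=[[[-0.003,0.025,0],-0.05],[[-0.006,0.05,0],-0.1],[[-0.009,0.075,0],-0.16],[[-0.014,0.109,0],-0.2115],[[-0.014,0.109,0],-0.2115]])

```text
clock: 6.25
tool_pos: [0.5562, 0.1457, 0.1571]
orientation: [180.0, 0.1, -173.9]
force: [0.9, -1.3, -1.5]
opening: 0.0181
gripper_force: 30.0
```

Run:
```python
from h import *
shot("wrist");shot("wrist");p=shot("wrist"); save(p,"w2.png",s=1.2)
o=ctrl.get_obs(); print(o["clock"],o["tool_pos"].round(4),o["orientation"].round(2))
```

```text
6.4 [0.5538 0.1422 0.1568] [-1.7997e+02 -9.0000e-02 -1.7433e+02]
```

View pics/w2.png

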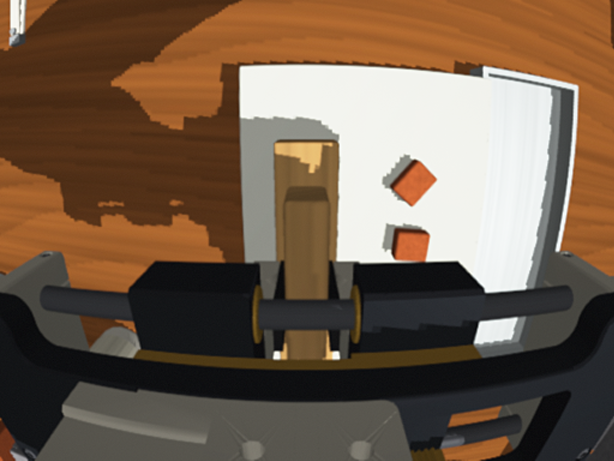

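Emit:
send_rows(deltas=[[[0,0,0.01],0],[[0,0,0.02],0],[[0,0,0.03],0],[[0,0,0.0345],0],[[0,0,0.0345],0]])

```text
clock: 6.82
tool_pos: [0.5536, 0.1414, 0.1289]
orientation: [-179.9, -0.1, -174.3]
force: [-0.3, -0.0, -1.9]
opening: 0.0179
gripper_force: 30.0
```

Emit:
send_rows(deltas=[[[0,0,0],0],[[0,0,0],0],[[0,0,0],0],[[0,0,0],0],[[0,0,0],0]])

```text
clock: 7.23
tool_pos: [0.5543, 0.1422, 0.13]
orientation: [180.0, 0.0, -174.3]
force: [0.0, 0.5, -1.4]
opening: 0.0178
gripper_force: 30.0
```

Emit:
send_rows(deltas=[[[0,0.01,0],0],[[0,0.02,0],0],[[0,0.03,0],0],[[0,0.04,0],0],[[0,0.05,0],0]])

```text
clock: 7.65
tool_pos: [0.5501, 0.1832, 0.13]
orientation: [180.0, 0.0, -174.3]
force: [0.0, -0.5, -0.9]
opening: 0.0179
gripper_force: 30.0
```

Emit:
send_rows(deltas=[[[0,0.01,0],0],[[0,0.02,0],0],[[0,0.03,0],0],[[0,0.04,0],0],[[0,0.05,0],0]])

```text
clock: 8.07
tool_pos: [0.5461, 0.2226, 0.1299]
orientation: [-180.0, -0.0, -174.3]
force: [-0.3, -0.5, -2.0]
opening: 0.0179
gripper_force: 30.0
```

Emit:
send_rows(deltas=[[[0,0.01,0],0],[[0,0.02,0],0],[[0,0.03,0],0],[[0,0.04,0],0],[[0,0.05,0],0]])

```text
clock: 8.48
tool_pos: [0.5422, 0.2624, 0.13]
orientation: [180.0, 0.0, -174.3]
force: [-0.1, -0.0, -1.8]
opening: 0.0179
gripper_force: 30.0
```

Emit:
send_rows(deltas=[[[0,0.01,0],0],[[0,0.02,0],0],[[0,0.02,0],0],[[0,0.02,0],0],[[0,0.02,0],0]])

```text
clock: 8.9
tool_pos: [0.5406, 0.2774, 0.1299]
orientation: [-180.0, -0.0, -174.3]
force: [-0.1, -0.0, -0.9]
opening: 0.0182
gripper_force: 30.0
```

Run:
```python
from h import *
p=shot("scene"); t=shot("top")
for n,q in(("s",p),("t",t)):
  for b in ctrl.cut_out(q,"chip1"): print(n,b["conf"],b["xy"],atz(q,b["xy"][0]*512,b["xy"][1]*384,.01).round(3))
im=np.hstack([p["color"][150:350,180:400],t["color"][100:300,100:320]])[:,:,::-1]
cv2.imwrite("pics/s3.png",cv2.resize(im,None,fx=1.8,fy=1.8))
```

```text
s 0.58 [0.5994, 0.7919] [0.586 0.298 0.01 ]
s 0.5 [0.626, 0.7609] [0.542 0.297 0.01 ]
```

View pics/s3.png

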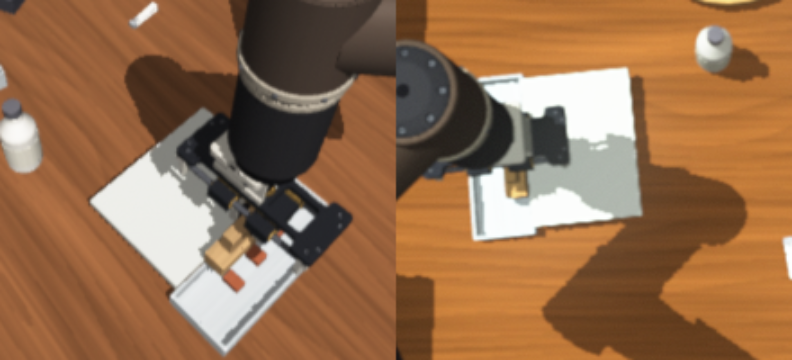

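Emit:
send_rows(deltas=[[[0,0,-0.02],0],[[0,0,-0.05],0],[[0,-0.03,-0.05],0],[[0,-0.07,-0.05],0],[[0,-0.11,-0.05],0]])

```text
clock: 9.52
tool_pos: [0.5494, 0.1894, 0.1705]
orientation: [180.0, 0.1, -174.2]
force: [-0.9, -0.8, -2.7]
opening: 0.0178
gripper_force: 30.0
```

Emit:
send_rows(deltas=[[[0,-0.04,0],0],[[0,-0.08,0],0],[[0,-0.12,0],0],[[0,-0.16,0],0],[[0,-0.16,0],0]])

```text
clock: 9.93
tool_pos: [0.5616, 0.058, 0.17]
orientation: [-180.0, -0.1, -174.5]
force: [-0.8, 0.7, -1.2]
opening: 0.0176
gripper_force: 30.0
```

Run:
```python
from h import *
c=np.array([.5496,.182]); ex=np.array([.995,.0994]); ey=np.array([-.0994,.995])
for n in("scene","top"):
  q=shot(n)
  hsv=cv2.cvtColor(q["color"],cv2.COLOR_RGB2HSV)
  for b in ctrl.cut_out(q,"chip1"):
    g=atz(q,b["xy"][0]*512,b["xy"][1]*384,.01)[:2]-c; print(n,b["conf"],np.round([g@ex,g@ey],3), b["xy"])
  save(q,n+"4.png",(180,150,400,350) if n=="scene" else (100,100,320,300),3) 
o=ctrl.get_obs(); print(o["clock"],o["tool_pos"].round(4),o["orientation"].round(2))
```

```text
scene 0.57 [-0.002  0.111] [0.6268, 0.7539]
scene 0.53 [0.04  0.114] [0.6055, 0.788]
10.1333 [0.5623 0.0627 0.1701] [ 1.7999e+02  2.0000e-02 -1.7433e+02]
```

View pics/scene4.png

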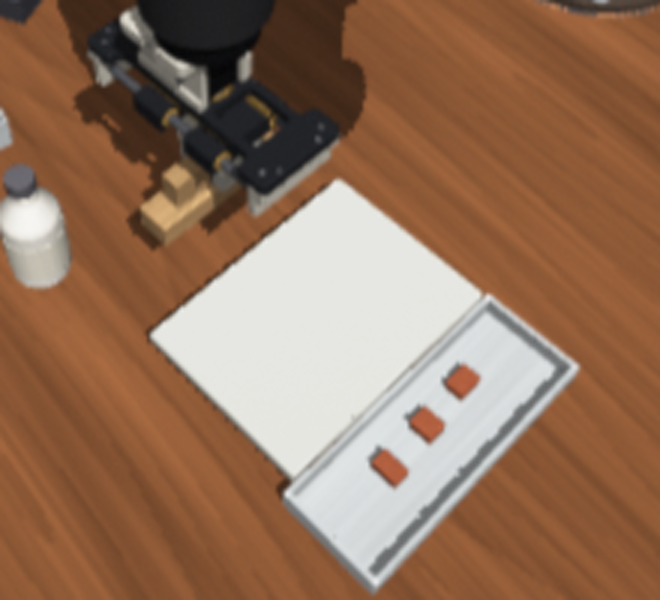

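Emit:
send_rows(deltas=[[[0.02,-0.03,0],0],[[0.04,-0.06,0],0],[[0.06,-0.09,0],0],[[0.0775,-0.1216,0],0],[[0.0775,-0.1216,0],0]])

```text
clock: 10.55
tool_pos: [0.5075, -0.0423, 0.1698]
orientation: [180.0, -0.1, -174.3]
force: [-0.2, -0.6, -2.0]
opening: 0.0176
gripper_force: 30.0
```

Emit:
send_rows(deltas=[[[0,0,0.025],0],[[0,0,0.05],0],[[0,0,0.075],0],[[0,0,0.09],0],[[0,0,0.0945],0]])

```text
clock: 10.97
tool_pos: [0.5093, -0.0395, 0.0932]
orientation: [-180.0, -0.2, -174.2]
force: [-17.1, 7.0, 38.7]
opening: 0.0181
gripper_force: 30.0
```

Emit:
send_rows(deltas=[[[0,0,0],0],[[0,0,0],0],[[0,0,0],0],[[0,0,0],0],[[0,0,0],0]])

```text
clock: 11.38
tool_pos: [0.5103, -0.04, 0.0947]
orientation: [180.0, 0.0, -174.3]
force: [-0.1, -0.5, -0.9]
opening: 0.0181
gripper_force: 30.0
```

Landed. Release, then rise straight up.

Emit:
send_rows(deltas=[[[0,0,0.001],0],[[0,0,0.001],0],[[0,0,0.001],0],[[0,0,0.001],0],[[0,0,0.001],0]], gripper=0.5)

```text
clock: 11.8
tool_pos: [0.5101, -0.0404, 0.0936]
orientation: [180.0, 0.0, -174.3]
force: [-0.5, 0.5, -0.2]
opening: 0.0422
gripper_force: 0.0
```

Emit:
send_rows(deltas=[[[0,0,0],0],[[0,0,0],0],[[0,0,-0.02],0],[[0,0,-0.06],0],[[0,0,-0.1],0]])

```text
clock: 12.22
tool_pos: [0.5092, -0.0406, 0.1736]
orientation: [-180.0, -0.2, -174.3]
force: [0.6, 0.8, -0.6]
opening: 0.0435
gripper_force: 0.0
```

Emit:
send_rows(deltas=[[[0,0,-0.05],0],[[0,0,-0.1],0],[[0,0,-0.15],0],[[0,0,-0.19],0],[[0,0,-0.19],0]])

```text
clock: 12.63
tool_pos: [0.5125, -0.0404, 0.3332]
orientation: [-180.0, 0.7, -174.3]
force: [1.5, 0.2, 0.4]
opening: 0.0436
gripper_force: 0.0
```

```bash
cat >> h.py <<'E'
def cyl(r,z0,z1): 
    t=np.linspace(0,2*np.pi,40,endpoint=False); return np.array([[r*np.cos(a),r*np.sin(a),z] for a in t for z in(z0,z1)])
CAP=[cyl(.027,.118,.147),box(.024,.008,.147,.175)]
E
python3 - <<'E'
from h import *
o=ctrl.get_obs(); print(o["clock"],o["tool_pos"].round(4),o["orientation"].round(2))
p=shot("top"); s=shot("scene")
a=ctrl.cut_out(p,"cap_bar"); b=ctrl.cut_out(s,"cap_bar"); print([(x["conf"],x["xy"]) for x in a+b])
V=[(p,a[0]["pixels"]),(s,b[0]["pixels"])]
for v in(V[:1],V[1:],V):
  for y0 in (.3,.6): print(fit(v,CAP,[.53,-.32,y0],S=8))
m=ctrl.cut_out(p,"scraper"); print(fit([(p,m[0]["pixels"])],SCR,[.51,-.04,.1]) if m else m)
E
```

```text
12.6333 [ 0.5125 -0.0404  0.3332] [-179.99    0.65 -174.25]
[(0.87, [0.808, 0.4688]), (0.64, [0.3383, 0.2823])]
(array([ 0.53602825, -0.33697112,  0.49869544]), np.float64(0.06876925379037857))
(array([ 0.53638142, -0.33688835,  0.77042882]), np.float64(0.07868274301290512))
(array([ 0.53320852, -0.34293335,  0.49949143]), np.float64(0.07745932787656784))
(array([ 0.5333251 , -0.34271067,  0.48826375]), np.float64(0.07705046981573105))
(array([ 0.53591751, -0.3380204 ,  0.4937991 ]), np.float64(0.21587438881397247))
(array([ 0.53594896, -0.33778982,  0.42340818]), np.float64(0.21214468777179718))
(array([ 0.50765712, -0.03807552,  0.12878689]), np.float64(1.2121399641036987))
```

Emit:
send_rows(deltas=[[[0,-0.045,0],0],[[0,-0.09,0],0],[[0.002,-0.135,0],0],[[0.003,-0.18,0],0],[[0.003,-0.225,0],0]])

```text
clock: 13.3
tool_pos: [0.525, -0.2212, 0.324]
orientation: [180.0, -0.1, -174.3]
force: [0.7, 0.4, 0.5]
opening: 0.0436
gripper_force: 0.0
```

Emit:
send_rows(deltas=[[[0,-0.045,0],-0.07],[[0,-0.09,0.01],-0.14],[[0.002,-0.135,0.02],-0.2],[[0.004,-0.15,0.03],-0.248],[[0.004,-0.15,0.041],-0.248]])

```text
clock: 13.72
tool_pos: [0.5334, -0.3423, 0.2897]
orientation: [179.9, -0.2, -151.9]
force: [0.8, 0.6, -0.6]
opening: 0.0438
gripper_force: 0.0
```

Run:
```python
from h import *
for _ in range(4): p=shot("wrist")
o=ctrl.get_obs(); print(o["clock"],o["tool_pos"].round(4),o["orientation"].round(2))
a=ctrl.cut_out(p,"cap_bar"); print([(x["conf"],x["xy"],x["pixels"].sum()) for x in a])
if a:
  for y0 in (.3,.55): print(fit([(p,a[0]["pixels"])],CAP,[.535,-.339,y0],S=2))
im=p["color"].copy()
for B in CAP: cv2.drawContours(im,cv2.findContours(sil(p,[B],[.535,-.339,.49],S=1),0,2)[0],-1,(255,0,0),1)
p["color"]=im; save(p,"w5.png",(100,30,400,255),2.6)
```

```text
13.9167 [ 0.5341 -0.3388  0.292 ] [ 1.7993e+02 -8.0000e-02 -1.5204e+02]
[(0.58, [0.4949, 0.5039], np.int64(3494))]
(array([ 0.53482699, -0.34013533,  0.46823835]), np.float64(0.05884194374084473))
(array([ 0.53505976, -0.3398806 ,  0.50023943]), np.float64(0.057867057621479034))
```

View pics/w5.png

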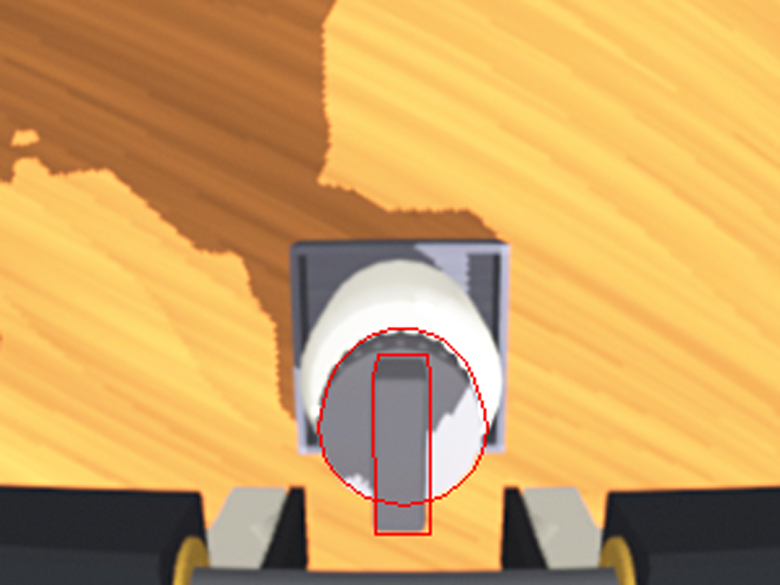

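Emit:
send_rows(deltas=[[[0,-0.001,0.025],0],[[0,-0.001,0.05],0],[[0,-0.001,0.075],0],[[0,-0.001,0.09],0],[[0,-0.001,0.0945],0]])

```text
clock: 14.38
tool_pos: [0.5342, -0.3389, 0.2157]
orientation: [179.9, -0.1, -152.0]
force: [0.2, -1.0, -0.3]
opening: 0.0436
gripper_force: 0.0
```

Emit:
send_rows(deltas=[[[0,0,0],0],[[0,0,0],0],[[0,0,0],0],[[0,0,0],0],[[0,0,0],0]])

```text
clock: 14.8
tool_pos: [0.535, -0.3403, 0.2181]
orientation: [-179.9, 0.1, -152.0]
force: [-0.1, 0.4, 0.3]
opening: 0.0439
gripper_force: 0.0
```

Emit:
send_rows(deltas=[[[0,0,0],0],[[0,0,0],0],[[0,0,0],0],[[0,0,0],0],[[0,0,0],0]], gripper=0)

```text
clock: 15.22
tool_pos: [0.5346, -0.3401, 0.2172]
orientation: [180.0, -0.0, -152.0]
force: [-1.1, 1.4, 2.5]
opening: 0.0158
gripper_force: 1.7
```

Emit:
send_rows(deltas=[[[0,0,0],0],[[0,0,0],0],[[0,0,0],0],[[0,0,0],0],[[0,0,0],0]])

```text
clock: 15.63
tool_pos: [0.5346, -0.3401, 0.2172]
orientation: [180.0, -0.0, -152.0]
force: [-0.3, 0.9, 0.4]
opening: 0.0158
gripper_force: 30.0
```

Emit:
send_rows(deltas=[[[0,0,0.002],0],[[0,0,0.004],0],[[0,0,0.006],0],[[0,0,0.008],0],[[0,0,0.009],0]])

```text
clock: 16.05
tool_pos: [0.5347, -0.3402, 0.2106]
orientation: [-180.0, 0.0, -152.0]
force: [-2.5, 2.3, 8.4]
opening: 0.0152
gripper_force: 30.0
```

Emit:
send_rows(deltas=[[[0,0,0],0],[[0,0,0],0],[[0,0,0],0],[[0,0,0],0],[[0,0,0],0]])

```text
clock: 16.47
tool_pos: [0.5347, -0.3402, 0.2108]
orientation: [-180.0, 0.0, -152.0]
force: [-3.0, 3.4, 8.3]
opening: 0.0159
gripper_force: 30.0
```

Emit:
send_rows(deltas=[[[0,0,0.001],0],[[0,0,0.001],0],[[0,0,0.001],-0.03],[[0,0,0.001],-0.07],[[0,0,0.001],-0.11]])

```text
clock: 16.88
tool_pos: [0.5352, -0.3404, 0.2104]
orientation: [-179.9, 0.0, -141.9]
force: [-1.7, 1.4, 8.7]
opening: 0.0158
gripper_force: 30.0
```

Emit:
send_rows(deltas=[[[0,0,0],-0.05],[[0,0,0],-0.1],[[0,0,0],-0.15],[[0,0,0],-0.2],[[0,0,0],-0.25]])

```text
clock: 17.3
tool_pos: [0.5357, -0.3407, 0.2106]
orientation: [-179.8, -0.0, -119.3]
force: [-0.4, 0.4, 8.7]
opening: 0.0161
gripper_force: 30.0
```

Emit:
send_rows(deltas=[[[0,0,0],-0.06],[[0,0,0],-0.12],[[0,0,0],-0.18],[[0,0,0],-0.24],[[0,0,0],-0.31]])

```text
clock: 17.72
tool_pos: [0.5361, -0.3408, 0.2108]
orientation: [-179.8, -0.1, -91.4]
force: [1.2, 0.2, 8.3]
opening: 0.0161
gripper_force: 30.0
```

Emit:
send_rows(deltas=[[[0,0,0],0],[[0,0,0],0],[[0,0,0],0],[[0,0,0],0],[[0,0,0],0]])

```text
clock: 18.13
tool_pos: [0.5361, -0.3408, 0.2108]
orientation: [-179.8, -0.1, -91.6]
force: [0.4, 0.4, 8.2]
opening: 0.0158
gripper_force: 30.0
```

Emit:
send_rows(deltas=[[[0,0,-0.005],0],[[0,0,-0.01],0],[[0,0,-0.015],0],[[0,0,-0.02],0],[[0,0,-0.025],0]])

```text
clock: 18.55
tool_pos: [0.5353, -0.3403, 0.2291]
orientation: [-179.9, -0.0, -91.7]
force: [2.1, -1.3, -1.4]
opening: 0.0156
gripper_force: 30.0
```

Emit:
send_rows(deltas=[[[0,0,-0.015],0],[[0,0,-0.03],0],[[0,0,-0.045],0],[[0,0,-0.06],0],[[0,0,-0.077],0]])

```text
clock: 18.97
tool_pos: [0.5344, -0.34, 0.2922]
orientation: [180.0, 0.0, -91.7]
force: [0.9, -0.6, -0.5]
opening: 0.0157
gripper_force: 30.0
```

Emit:
send_rows(deltas=[[[0,0,0],0],[[0,0,0],0],[[0,0,0],0],[[0,0,0],0],[[0,0,0],0]])

```text
clock: 19.38
tool_pos: [0.5344, -0.34, 0.29]
orientation: [179.9, 0.0, -91.7]
force: [-0.1, 0.1, -1.0]
opening: 0.0159
gripper_force: 30.0
```

Run:
```python
from h import *
s=shot("scene"); t=shot("top"); save(s,"s6.png",s=1.5)
for n in("bottle","cap_bar","bottle_mouth"): print(n,[(b["conf"],b["xy"]) for b in ctrl.boxes_of(s,n)])
o=ctrl.get_obs(); print(o["clock"],o["tool_pos"].round(4),o["orientation"].round(2),o["force"],o["opening"])
```

```text
bottle [(0.9, [0.3563, 0.3471])]
cap_bar [(0.66, [0.3307, 0.2286])]
bottle_mouth [(0.7, [0.3459, 0.3521])]
19.6333 [ 0.5346 -0.3401  0.2904] [ 1.7997e+02  1.0000e-02 -9.1680e+01] [-1.15126281 -0.27878416  0.23313721] 0.01571585173955299
```

View pics/s6.png

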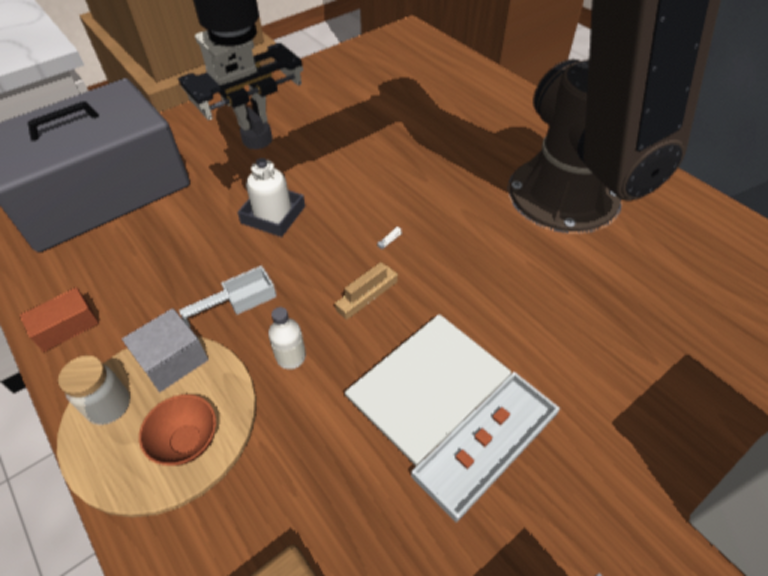

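The picture shows the cap (258,135) held above the open bottle (267,165), the scraper upright (367,288), the chips in the trough and the bystanders in place.

```bash
python3 -c "
from plant import ctrl
print(ctrl.close_job())"
```

```text
the job is handed in; nothing more can be done
None
```

The job is handed in (no verdict was returned): all three chips are in the trough, the scraper stands upright and released, and the cap was pressed, turned about 60° and is held level about 6 cm above the bottle, with the bystanders left in place.

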